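# Shut the storeroom vent flap with the hook pole

## Task

Take the hook pole from its rack, drop its hook into the ring eye on top of the open vent flap, and with the pole alone pull the flap shut until the spring catch clicks and keeps it shut; never load the vent or its flap with more than 20 N. Then unhook the pole and lay it back in both rests of its rack as it was, let go of it, and leave everything else on the bench alone.

Things in the scene. Friction and masses are not known exactly. Their poses are not given: they have to be found in the camera images.
- vent: grey steel vent frame, 290 mm wide (its y), 240 mm high, fixed to the bench; origin on the bench below the flap's plane at reading 0; the opening runs along y. x points out of the back: the flap opens to +x and is pulled shut to -x. Its top rail (240 mm high) lies 10 to 32 mm in front (-x) of the origin; a spring catch block stands behind the -y post, 160 to 210 mm high
- flap (a joint): turn of the flap about its upright hinge (rad): 0 in line with the frame, growing as it opens to the vent's +x; starts 0.6 to 0.9 open. A spring of 0.5 Nm/rad pulls it to 0.75, hinge friction is 0.1 Nm: an uncaught flap swings open again. The pull at the ring is up to 4 N on the way, about 7 to 13 N to overcome the catch; on its stop the flap is rigid
- flap_nose (a point): steel nose at the flap's free edge, 170 mm from the hinge, 185 mm high. The catch was set by hand within 24 mm fore and aft, so the flap meets its stop at a reading anywhere from -0.07 to 0.07, not measured. The nose meets the catch's spring roller about 13 mm before the stop and clicks past it about 5 mm before; the catch then draws the flap home and the pull falls away
- flap_ring (a point): centre of the ring eye on a thin stalk above the flap: a level ring of 6 mm wire, 30 mm clear inside (axis upright), 280 mm above the bench, 130 mm from the hinge line. The stalk meets the ring on the side towards the hinge. Below the ring there is 60 mm of free air down to the flap's top edge (220 mm high)
- flap_hinge (a point): point on the upright hinge line of the flap at the ring's height (fixed, +y end of the opening)
- pole: hook pole, 250 g, lying level in the rack: aluminium rod of 16 mm diameter with a black rubber grip 80 mm long, 22 mm wide, 26 mm tall. Origin on the rod's axis at the middle of the grip; x runs along the rod towards the hook, z up. The rod runs from x = -208 mm to 133 mm, then 8 mm steel wire goes on to x = 150 mm and bends straight down (-z) for 45 mm
- hook_tip (a point): lower end of the hook's downward prong (8 mm thick): 150 mm ahead of the pole's origin and 45 mm below its axis
- rack: grey pole rack fixed to the bench, 260 x 50 mm base; origin on the bench below its middle, x along the pole as it lies, towards the hook. V rests 100 mm ahead of and behind the origin, 16 mm thick, hold the rod with its axis 75 mm above the bench; their arms reach 81 mm high and 36 mm across
- parts_bin: open red plastic parts bin, 170 x 120 x 80 mm; origin under its centre; bystander
- dynamo: small dark steel flanged machine part, 60 mm across, 75 mm tall, standing in the bin; origin under its centre; bystander
- batteries: block of three glass-topped battery cells, 50 x 130 x 122 mm, standing; origin under its centre; bystander
- case: closed dark wooden instrument case, 130 x 170 x 122 mm with its handle; origin under its centre; bystander
- cover: black cast cover of two joined discs, 158 x 84 x 42 mm; origin under the larger disc; bystander
- beaker: white plastic beaker, 76 mm across, 85 mm tall; origin under its centre; bystander
- knife_switch: knife switch on a wooden base, 90 x 50 x 37 mm; origin under its centre; bystander
- screwdriver: red-handled screwdriver lying on the bench, about 200 mm long; bystander

How it is judged (in metres and radians):
On the way, in this order (a step that is already met when the one before it is completed fails the run):
1. the hook hangs in the ring eye while the flap is still open (horizontal distance between hook_tip and flap_ring below 0.0135 m and z of hook_tip in the frame of flap_ring below -0.005 m and value of joint flap above 0.4 rad), for 0.2 s.
2. the flap is pulled shut, with the hook still in the ring (horizontal distance between hook_tip and flap_ring below 0.0135 m and z of hook_tip in the frame of flap_ring below -0.005 m and value of joint flap below 0.1 rad), for 0.2 s.
At the end, for the whole second after the job is handed in: The flap stays shut on its catch by itself (reading under 0.095 rad, still); the pole rests in both V rests of the rack, hook end forward and hook down, its grip's middle within 40 mm of the rack's middle along the rack and 8 mm across, in line within 0.06 rad, at rest (value of joint flap below 0.095 rad and velocity of joint flap between -0.05 and 0.05 rad/s and x of pole in the frame of rack between -0.04 and 0.04 m and y of pole in the frame of rack between -0.008 and 0.008 m and z of pole in the frame of rack between 0.068 and 0.083 m and angle between the x axis of pole and the x axis of rack, either way round below 0.06 rad and x of hook_tip in the frame of rack above 0.1 m and z of hook_tip in the frame of rack below 0.035 m and linear speed of pole below 0.02 m/s); the robot touches nothing.
It fails at once if the pole loads the vent, its flap or ring with more than 20 N (contact force between pole and vent above 20 N).
It fails at once if the flap is pushed by the robot itself instead of the pole (contact force between any of the fingers, the arm and flap above 1 N).
It fails at once if a bystander is moved by more than 30 mm (distance of any of parts_bin, dynamo, batteries, case, cover, beaker, knife_switch, screwdriver from where it was at the start of the episode above 0.03 m).
It also fails if it takes over 70 s, if anything falls off the work surface, if the arm or the gripper's body presses on something with over 40 N, if the wrist force passes 120 N, or if a joint passes its speed limit or range.

## Robot

A 7-joint arm with a two-finger parallel gripper is mounted at the origin on the work surface. World frame = base frame: x ahead of the robot, y to its left, z up, the work surface at z = 0. Lengths are in mm, angles in rad, forces in N, time in s.
With the tool pointing down it reaches from about 400 to 875 mm from the base axis. Payload 6.5 kg.
Tool frame: the origin (TCP) lies midway between the tips of the shut fingers; the grasp point (between the pads) lies 19 mm behind it; z points along the fingers, y is the line along which they close (so a half turn about z gives the same grasp; the last joint's range is limited). The gripper opens to 88 mm and grips with 3 to 60 N. Pads are 18 mm wide; open, the fingers measure 123 mm over their backs; the gripper's body (75 mm by 187 mm) begins 45 mm behind the grasp point.
Start: joints at [1.268, 0.536, -0.004, 1.538, 0.003, 1.067, -0.071], TCP at [152.482, -631.854, 238.716] pointing down, gripper open.
Joint ranges: [-2.7, 2.7], [-0.37, 2.16], [-1.27, 1.26], [0.24, 2.4], [-1.31, 4.45], [0.19, 1.91], [-2.76, 2.76]. Speed limits (rad/s): [2.39, 2.39, 3.14, 3.14, 3.14, 3.14, 3.14].

## Interface

Orientations are given as a unit quaternion [x, y, z, w].
In Python, from workcell import bot, imaging gives the robot as it stands.
- The arm moves only by the shell command python3 -m pendant 'ROWS'. ROWS is JSON, a list that holds one entry, the list of rows, each a list of 7 numbers: the shift along the world's x, y, z scaled (see below), then the turn, a rotation vector about the world's x, y, z scaled (see below), then the closure in counts, from 0 (fully open) to 255 (shut). In form: [[[tx, ty, tz, ax, ay, az, grip], ...]]. A call has 1 to 5 rows; each row is the pose to reach, as a shift and turn from the pose commanded when the call began, turning the shorter way round; what a row does not reach only later rows make up. The controller multiplies each number of a shift by 0.25 m and each number of a turn by pi rad. A row lasts 1/8 s, in which the tool goes at most 62.5 mm and 10.7 degrees, less where a joint would pass 70% of its speed; a pose out of reach is approached as far as the arm can. A call with a number of a shift or a turn outside -1 to 1 is refused whole. A call with a gripper value outside its range is refused whole. The fingers move at their own pace and stop on an object; the grip force is fixed at half the most. Time passes only in rows, so rows that repeat a pose let the fingers close. It gives the time, the measured TCP pose, the force, the opening and the grip force at its end, in the units of the state.
- bot.read_state(): the state, without advancing time (a new reading comes with each control period).
- imaging.snapshot(name): name is "side" or "top"; returns a dict with "image" (480x640x3 uint8, blue, green, red), "fx", "fy", "cx", "cy" (pixels), "distortion" ([k1, k2, p1, p2, k3] as OpenCV has them; the pictures are not rectified), "R" (3x3) and "t" (3): a world point X has camera coordinates R X + t. Camera axes: x right, y down, z forward; pixel columns grow to the right and rows downward; lengths in mm; the calibration is good to about 2 mm. A picture is of the moment at which its call begins. There is no depth.
- bot.close_job(): hands the job in; it is judged then, once.
The state is a dict: "clock": time; "q": joint angles; "qd": joint speeds; "joint_torque": joint torques, N m; "eef_pos": TCP position; "tool_rot": TCP orientation; "force": force on the tool from outside, world axes, zero at the start; "torque": the same for the moment, N m; "grip_width": finger opening in mm; "grip_force": force on a finger pad.
Only numpy, scipy, OpenCV 4.12 (cv2) and the standard library are available. Lean on these libraries where they do the work, as an engineer would, in place of code of your own. Each camera call takes 0.05 s, during which the arm holds its last target. There are 200 camera calls.

## Working session

There is one attempt and no reset: what is moved stays moved. The work goes in short steps, Python scripts to look and compute and a shell command to move; the robot and the scene stay as the last step left them, time stands still between calls to the robot, and variables do not carry over. Pictures are saved under pics/ and viewed, at most 10 in all, crops included, and the job is handed in when it is done.

```bash
mkdir -p pics
python3 - <<'E'
from workcell import bot, imaging
import cv2
for n in("side","top"):
    s=imaging.snapshot(n); cv2.imwrite(f"pics/{n}0.png",s["image"]); print(n,s["fx"],s["R"],s["t"],s["distortion"])
s=bot.read_state(); print(s)
E
```

```text
side 435.03205407719605 [[-0.78291806 -0.62195192 -0.0146672 ]
 [-0.47539403  0.61330473 -0.63075972]
 [ 0.40129768 -0.48686048 -0.77583958]] [ 419.88641823  357.4927547  1171.44052165] [-0.10011137  0.          0.          0.          0.        ]
top 576.2786327214377 [[ 0.0776224  -0.99696178  0.00647843]
 [-0.97559589 -0.07729438 -0.20551942]
 [ 0.20539575  0.00963258 -0.9786316 ]] [ -43.06533487  568.3766721  1324.2317305 ] [-0.10381423  0.          0.          0.          0.        ]
{'clock': 0.1, 'q': array([ 1.26781163,  0.53707226, -0.00441708,  1.53874043,  0.00259527,
        1.06729128, -0.07120454]), 'qd': array([ 5.10591219e-05, -2.02618108e-03,  1.07720817e-03, -3.22621793e-03,
       -1.05221111e-03, -4.41488624e-05,  1.21561691e-03]), 'joint_torque': array([ 2.10477971e-03, -5.72075772e+01,  9.93831195e-01, -2.52233094e+01,
       -5.61334693e-02,  1.34020983e-02,  4.54596557e-05]), 'eef_pos': array([ 152.32741059, -631.34875063,  237.95186058]), 'tool_rot': array([ 9.92996793e-01,  1.18138915e-01, -1.47506075e-04, -7.38236095e-04]), 'force': array([0.17726372, 0.63174591, 0.08273298]), 'torque': array([ 0.01403374,  0.00521763, -0.01205446]), 'grip_force': 0.0, 'grip_width': 88.23554143975802}
```

View pics/side0.png

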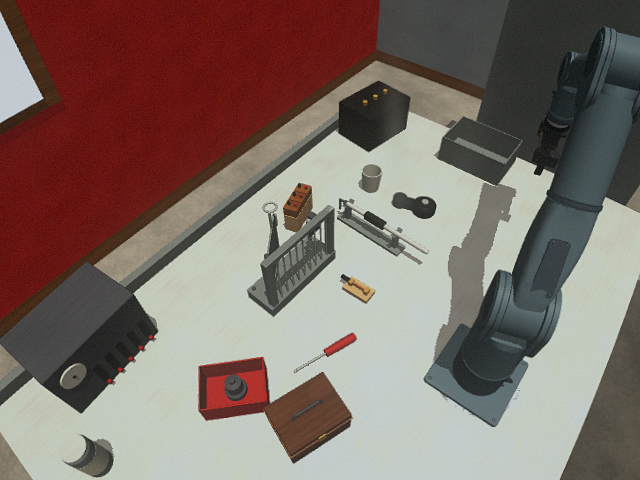

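View pics/top0.png

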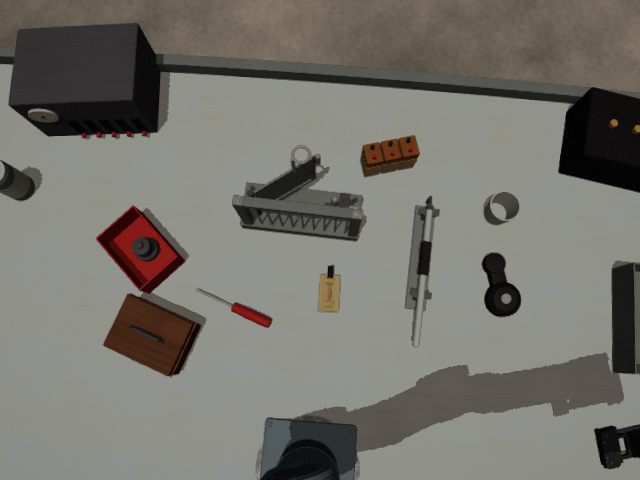

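Run:
```python
import cv2,numpy as np
t=cv2.imread("pics/top0.png"); s=cv2.imread("pics/side0.png")
a=cv2.resize(t[130:360,225:445],None,fx=2.6,fy=2.6,interpolation=cv2.INTER_CUBIC)
cv2.imwrite("pics/topc.png",a)
b=cv2.resize(s[175:325,240:440],None,fx=4,fy=4,interpolation=cv2.INTER_CUBIC)
cv2.imwrite("pics/sidec.png",b)
```

```text
(no output)
```

View pics/topc.png

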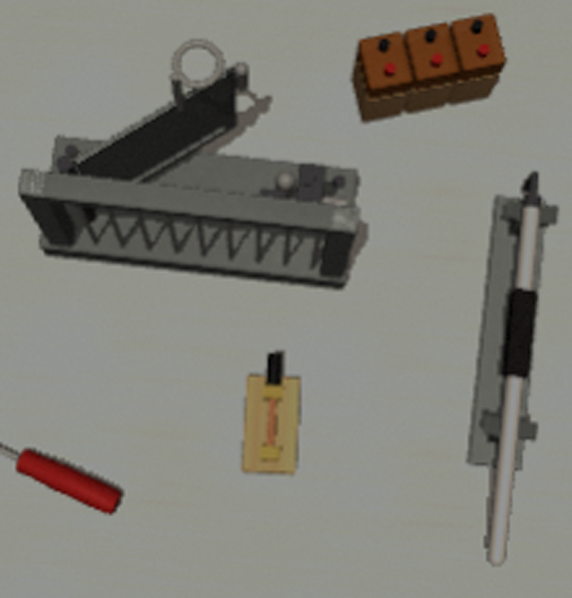

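View pics/sidec.png

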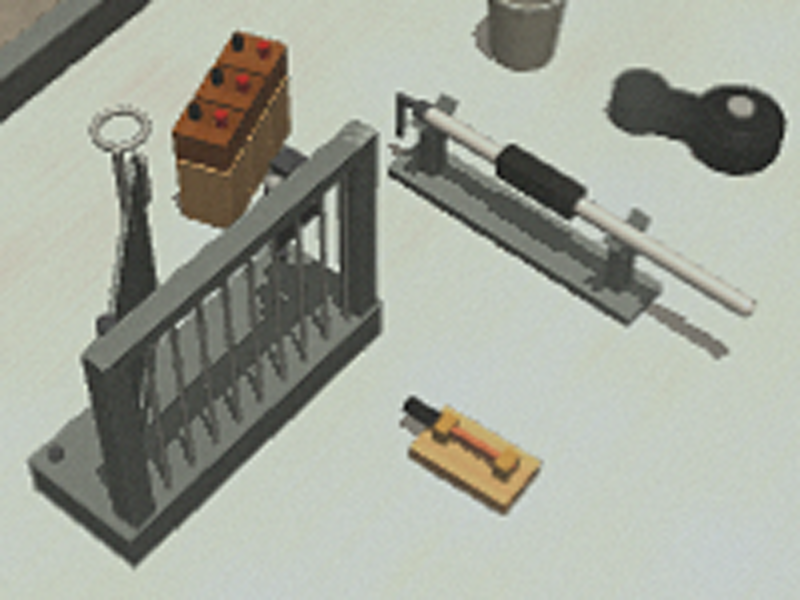

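```bash
cat > h.py <<'E'
import cv2,numpy as np
from workcell import bot, imaging
def ray(s,uv):
    K=np.array([[s["fx"],0,s["cx"]],[0,s["fy"],s["cy"]],[0,0,1.]])
    p=cv2.undistortPoints(np.array([[uv]],float),K,np.array(s["distortion"]))[0,0]
    R=np.array(s["R"]);return -R.T@np.array(s["t"]),R.T@np.array([p[0],p[1],1])
def tri(st,uvt,ss,uvs):
    c1,d1=ray(st,uvt);c2,d2=ray(ss,uvs)
    a=np.linalg.lstsq(np.c_[d1,-d2],c2-c1,rcond=None)[0]
    p,q=c1+a[0]*d1,c2+a[1]*d2
    return (p+q)/2,np.linalg.norm(p-q)
def atz(s,uv,z):
    c,d=ray(s,uv);return c+d*(z-c[2])/d[2]
def proj(s,X):
    K=np.array([[s["fx"],0,s["cx"]],[0,s["fy"],s["cy"]],[0,0,1.]])
    return cv2.projectPoints(np.array(X,float).reshape(-1,3),cv2.Rodrigues(np.array(s["R"]))[0],np.array(s["t"]),K,np.array(s["distortion"]))[0][:,0]
E
python3 - <<'E'
from h import *
np.set_printoptions(precision=1,suppress=True)
t=imaging.snapshot("top");s=imaging.snapshot("side")
T=lambda x,y:(x/2.6-.3+225,y/2.6-.3+130)
S=lambda x,y:(x/4-.4+240,y/4-.4+175)
for n,a,b in [("ring",(199,64),(120,130)),("grip",(518,333),(541,182)),("rear",(497,557),(750,306)),("front",(530,205),(427,110)),
 ("railR",(357,208),(357,121)),("railL",(22,170),(84,357))]:
    print(n,*tri(t,T(*a),s,S(*b)))
print("rail z240",atz(t,T(22,170),240),atz(t,T(357,208),240),atz(t,T(357,232),240))
print("ring280",atz(t,T(199,64),280),atz(s,S(120,130),280))
print("rear75",atz(t,T(497,557),75),"front",atz(t,T(530,205),75),"grip88",atz(t,T(518,333),86))
print("side rear75",atz(s,S(750,306),75),"front",atz(s,S(427,110),75),"grip",atz(s,S(541,182),82))
E
```

```text
ring [671.8  60.7 278.1] 0.44918513052162984
grip [ 507.8 -236.8   76.3] 2.4650565134925753
rear [ 306.2 -227.6   77.7] 3.8847951365158977
front [ 627.1 -241.4   82.4] 0.6073471973172
railR [572.5 -74.9 239.2] 2.102634715153659
railL [583.4 198.4 236.6] 2.001440855345249
rail z240 [583.4 198.3 240. ] [573.2 -74.4 240. ] [553.5 -75.7 240. ]
ring280 [671.   60.4 280. ] [670.6  62.  280. ]
rear75 [ 308.  -227.3   75. ] front [ 629.3 -242.5   75. ] grip88 [ 507.3 -234.6   86. ]
side rear75 [ 305.1 -230.4   75. ] front [ 631.  -247.4   75. ] grip [ 504.1 -232.6   82. ]
```

```bash
python3 -m pendant '[[[0.15,0.16,0,0,0,-0.03,0],[0.3,0.32,0,0,0,-0.06,0],[0.45,0.48,0,0,0,-0.09,0],[0.6,0.64,0,0,0,-0.09,0],[0.73,0.79,0,0,0,-0.09,0]]]'
python3 -m pendant '[[[0.18,0.2,0,0,0,0,0],[0.36,0.4,0,0,0,0,0],[0.54,0.6,0,0,0,0,0],[0.72,0.79,0,0,0,0,0],[0.72,0.79,0,0,0,0,0]]]'; python3 -c "
from h import *
print(bot.read_state())"
```

```text
clock: 0.82
eef_pos: [336.4, -432.6, 238.7]
tool_rot: [1.0, -0.023, 0.0, -0.0]
force: [0.2, -0.8, -0.1]
grip_width: 87.9
grip_force: 0.0
clock: 1.45
eef_pos: [517.8, -232.2, 238.7]
tool_rot: [1.0, -0.02, 0.001, -0.001]
force: [-0.2, -1.2, 0.1]
grip_width: 88.4
grip_force: 0.0
{'clock': 1.45, 'q': array([ 0.43806358,  0.39980863, -0.12224604,  1.75697836,  0.05424018,
        0.98761896, -1.31437339]), 'qd': array([-0.15261281,  0.06560614,  0.02692804, -0.08885615,  0.04458825,
        0.04605664, -0.21758978]), 'joint_torque': array([ -0.38670637, -48.56769204,  -1.50373064, -24.14875031,
        -0.22378644,  -0.20340457,  -0.05209877]), 'eef_pos': array([ 517.80707267, -232.16703878,  238.67411267]), 'tool_rot': array([ 9.99808388e-01, -1.95419547e-02,  5.91563696e-04, -9.74213307e-04]), 'force': array([-0.22175474, -1.22166601,  0.14135289]), 'torque': array([-0.05444119,  0.04671613, -0.03994807]), 'grip_force': 0.0, 'grip_width': 88.43726125774471}
```

```bash
python3 -m pendant '[[[0,0,-0.2,0,0,0,0],[0,0,-0.4,0,0,0,0],[0,0,-0.6,0,0,0,0],[0,0,-0.728,0,0,0,0],[0,0,-0.728,0,0,0,0]]]'
python3 -m pendant '[[[0,0,0,0,0,0,255],[0,0,0,0,0,0,255],[0,0,0,0,0,0,255],[0,0,0,0,0,0,255],[0,0,0,0,0,0,255]]]'
python3 -m pendant '[[[0,0,0,0,0,0,255],[0,0,0,0,0,0,255],[0,0,0,0,0,0,255],[0,0,0,0,0,0,255]]]'
python3 - <<'E'
from h import *
for n,(x0,x1,y0,y1) in dict(top=(360,500,170,380),side=(320,450,170,270)).items():
    im=imaging.snapshot(n)["image"][y0:y1,x0:x1]
    cv2.imwrite(f"pics/g_{n}.png",cv2.resize(im,None,fx=2.8,fy=2.8) if n=="top" else cv2.resize(im,None,fx=3,fy=3))
a=cv2.imread("pics/g_top.png");b=cv2.imread("pics/g_side.png")
c=np.zeros((max(a.shape[0],b.shape[0]),a.shape[1]+b.shape[1],3),np.uint8);c[:a.shape[0],:a.shape[1]]=a;c[:b.shape[0],a.shape[1]:]=b
cv2.imwrite("pics/grasp.png",c)
E
```

```text
clock: 2.08
eef_pos: [512.5, -236.9, 54.6]
tool_rot: [1.0, -0.023, -0.003, -0.001]
force: [0.5, -0.5, 0.6]
grip_width: 88.3
grip_force: 0.0
clock: 2.7
eef_pos: [515.1, -236.9, 56.9]
tool_rot: [1.0, -0.023, 0.0, 0.0]
force: [-0.6, -0.3, -0.6]
grip_width: 40.3
grip_force: 0.0
clock: 3.2
eef_pos: [514.9, -236.6, 56.6]
tool_rot: [1.0, -0.023, -0.0, -0.0]
force: [-0.8, 2.5, -0.9]
grip_width: 21.7
grip_force: 30.0
```

View pics/grasp.png

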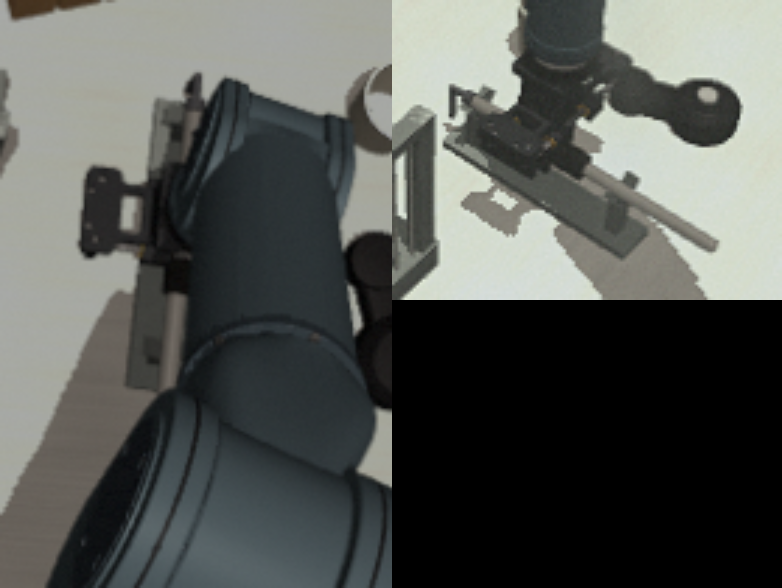

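```bash
python3 -m pendant '[[[0,0,0.1,0,0,0,255],[0,0,0.3,0,0,0,255],[0,0,0.5,0,0,0,255],[0,0,0.7,0,0,0,255],[0,0,0.9,0,0,0,255]]]'
python3 -m pendant '[[[0,0.1,0.2,0,0,0,255],[0,0.3,0.2,0,0,0,255],[0,0.5,0.2,0,0,0,255],[0,0.7,0.2,0,0,0,255],[0,0.8,0.2,0,0,0,255]]]'
python3 -m pendant '[[[0,0,0,0,0,0,255],[0,0,0,0,0,0,255],[0,0,0,0,0,0,255]]]'
python3 - <<'E'
from h import *
T=imaging.snapshot("top");S=imaging.snapshot("side")
cv2.imwrite("pics/t1.png",T["image"]);cv2.imwrite("pics/s1.png",S["image"])
for n,X in(("tip",[656,-43.7,305]),("ring",[671,61,280])): print(n,proj(T,X),proj(S,X))
a=cv2.resize(T["image"][120:240,270:400],None,fx=3,fy=3,interpolation=cv2.INTER_CUBIC)
b=cv2.resize(S["image"][150:270,240:370],None,fx=3,fy=3,interpolation=cv2.INTER_CUBIC)
cv2.imwrite("pics/h1.png",np.hstack([a,b]))
E
```

```text
clock: 3.92
eef_pos: [514.3, -236.9, 282.9]
tool_rot: [1.0, -0.023, -0.0, 0.0]
force: [1.1, 0.1, -2.8]
grip_width: 21.8
grip_force: 30.0
clock: 4.55
eef_pos: [514.3, -33.8, 331.3]
tool_rot: [1.0, -0.021, -0.0, -0.0]
force: [0.5, -0.4, -2.4]
grip_width: 21.8
grip_force: 30.0
clock: 4.92
eef_pos: [514.9, -38.5, 331.5]
tool_rot: [1.0, -0.024, -0.0, 0.0]
force: [0.4, -0.5, -1.9]
grip_width: 21.7
grip_force: 30.0
tip [[351.64254589 161.21163312]] [[298.09574284 181.68337744]]
ring [[300.96854547 154.27615804]] [[269.73765376 206.8414556 ]]
```

View pics/h1.png

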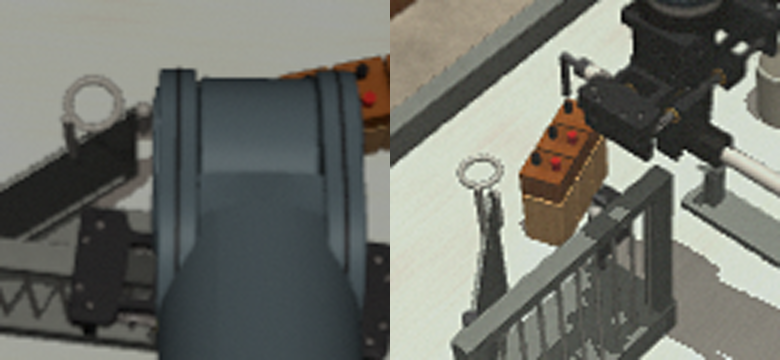

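```bash
python3 -m pendant '[[[0.02,0.15,0,0,0,0,255],[0.04,0.3,0,0,0,0,255],[0.06,0.42,0,0,0,0,255],[0.06,0.42,0,0,0,0,255],[0.06,0.42,0,0,0,0,255]]]'
python3 -m pendant '[[[0,0,0,0,0,0,255],[0,0,0,0,0,0,255]]]'
python3 - <<'E'
from h import *
T=imaging.snapshot("top");S=imaging.snapshot("side")
for n,X in(("tip",[671,61,305]),("ring",[671,61,280])): print(n,proj(T,X),proj(S,X))
a=cv2.resize(T["image"][120:220,260:340],None,fx=4,fy=4,interpolation=cv2.INTER_CUBIC)
b=cv2.resize(S["image"][150:250,230:330],None,fx=4,fy=4,interpolation=cv2.INTER_CUBIC)
cv2.imwrite("pics/h2.png",np.hstack([a,b]))
E
```

```text
clock: 5.65
eef_pos: [530.0, 66.9, 331.5]
tool_rot: [1.0, -0.024, -0.0, 0.0]
force: [0.3, -1.4, -2.3]
grip_width: 21.6
grip_force: 30.0
clock: 5.9
eef_pos: [530.0, 67.1, 331.7]
tool_rot: [1.0, -0.024, -0.0, 0.0]
force: [-0.8, 0.4, -2.9]
grip_width: 21.8
grip_force: 30.0
tip [[300.54501925 150.24169175]] [[268.73451104 200.42273179]]
ring [[300.96854547 154.27615804]] [[269.73765376 206.8414556 ]]
```

View pics/h2.png

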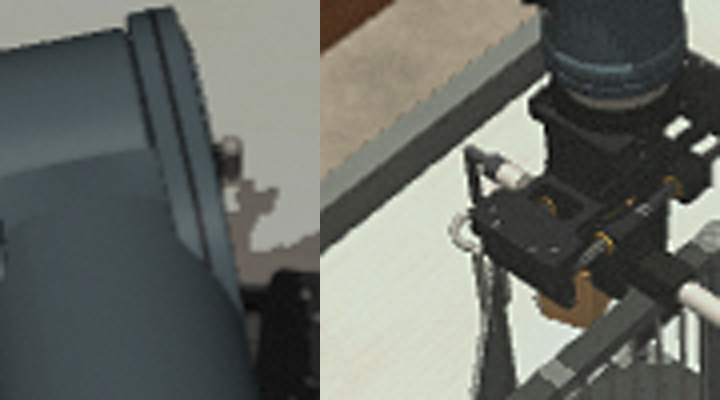

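```bash
python3 -m pendant '[[[0,0,-0.03,0,0,0,255],[0,0,-0.06,0,0,0,255],[0,0,-0.08,0,0,0,255],[0,0,-0.09,0,0,0,255],[0,0,-0.1,0,0,0,255]]]'
python3 -m pendant '[[[0,0,-0.008,0,0,0,255],[0,0,-0.016,0,0,0,255],[0,0,-0.016,0,0,0,255]]]'
```

```text
clock: 6.62
eef_pos: [530.0, 68.2, 306.6]
tool_rot: [1.0, -0.023, 0.0, -0.0]
force: [-0.2, -0.5, -2.1]
grip_width: 21.5
grip_force: 30.0
clock: 7.0
eef_pos: [529.9, 68.1, 302.6]
tool_rot: [1.0, -0.023, -0.0, 0.0]
force: [0.9, -0.1, -3.3]
grip_width: 21.8
grip_force: 30.0
```

```bash
python3 -m pendant '[[[0,0,-0.016,0,0,0,255],[0,0,-0.032,0,0,0,255],[0,0,-0.048,0,0,0,255],[0,0,-0.064,0,0,0,255],[0,0,-0.064,0,0,0,255]]]'
python3 - <<'E'
from h import *
S=imaging.snapshot("side")
print(proj(S,[671,61,260]))
b=cv2.resize(S["image"][170:245,240:320],None,fx=7,fy=7,interpolation=cv2.INTER_CUBIC)
cv2.imwrite("pics/h3.png",b)
E
```

```text
clock: 7.62
eef_pos: [529.7, 68.1, 286.3]
tool_rot: [1.0, -0.023, -0.0, 0.0]
force: [0.0, 0.3, -2.9]
grip_width: 21.7
grip_force: 30.0
[[270.51911489 211.83211865]]
```

View pics/h3.png

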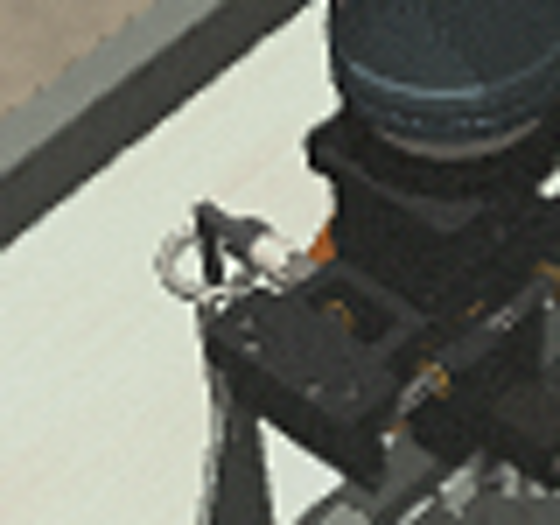

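```bash
python3 -m pendant '[[[0,0,0,0,0,0,255],[0,0,0,0,0,0,255],[-0.017,-0.013,0,0,0,0,255],[-0.034,-0.026,0,0,0,0,255],[-0.05,-0.036,0,0,0,0,255]]]'
python3 -m pendant '[[[-0.024,-0.013,0,0,0,0,255],[-0.048,-0.027,0,0,0,0,255],[-0.072,-0.036,0,0,0,0,255],[-0.096,-0.045,0,0,0,0,255],[-0.122,-0.054,0,0,0,0,255]]]'
python3 -m pendant '[[[-0.025,-0.006,0,0,0,0,255],[-0.05,-0.011,0,0,0,0,255],[-0.076,-0.016,0,0,0,0,255],[-0.1,-0.017,0,0,0,0,255],[-0.11,-0.018,0,0,0,0,255]]]'
```

```text
clock: 8.3
eef_pos: [517.3, 59.2, 286.8]
tool_rot: [1.0, -0.023, 0.0, -0.0]
force: [0.7, 1.2, -2.7]
grip_width: 21.6
grip_force: 30.0
clock: 8.93
eef_pos: [486.7, 45.9, 286.8]
tool_rot: [1.0, -0.023, 0.0, -0.0]
force: [1.9, 3.6, -3.1]
grip_width: 21.6
grip_force: 30.1
clock: 9.55
eef_pos: [459.3, 40.9, 286.8]
tool_rot: [1.0, -0.023, 0.0, 0.0]
force: [2.7, 3.0, -2.8]
grip_width: 21.9
grip_force: 30.1
```

```bash
python3 -m pendant '[[[0,0.012,0,0,0,0,255],[0,0.024,0,0,0,0,255],[0,0.032,0,0,0,0,255],[0,0.032,0,0,0,0,255]]]'
python3 -m pendant '[[[-0.008,0,0,0,0,0,255],[-0.016,0,0,0,0,0,255],[-0.016,0,0,0,0,0,255]]]'
python3 - <<'E'
from h import *
T=imaging.snapshot("top");S=imaging.snapshot("side")
b=cv2.resize(S["image"][170:270,240:340],None,fx=4,fy=4,interpolation=cv2.INTER_CUBIC)
a=cv2.resize(T["image"][140:240,240:340],None,fx=4,fy=4,interpolation=cv2.INTER_CUBIC)
cv2.imwrite("pics/h4.png",np.hstack([a,b]))
E
```

```text
clock: 10.05
eef_pos: [459.6, 48.9, 286.7]
tool_rot: [1.0, -0.023, -0.0, 0.0]
force: [2.2, -1.1, -3.5]
grip_width: 21.6
grip_force: 30.0
clock: 10.42
eef_pos: [455.3, 49.0, 286.8]
tool_rot: [1.0, -0.023, -0.0, 0.0]
force: [3.3, -0.7, -2.9]
grip_width: 21.7
grip_force: 30.0
```

View pics/h4.png

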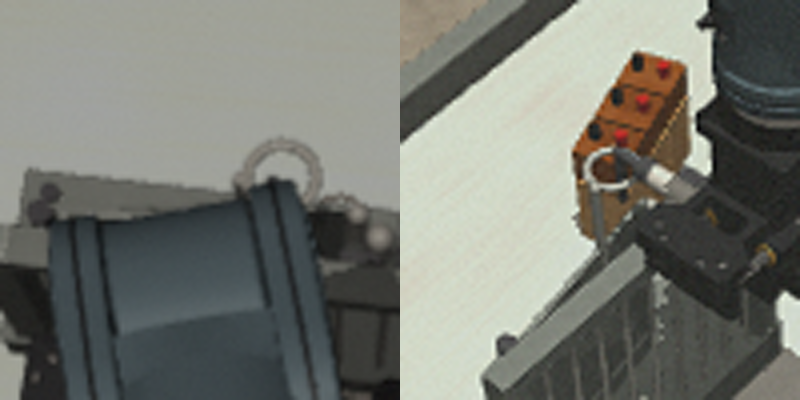

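```bash
for i in 1; do python3 -m pendant '[[[-0.008,0,0,0,0,0,255],[-0.016,0,0,0,0,0,255],[-0.016,0,0,0,0,0,255]]]'; python3 -m pendant '[[[-0.008,0,0,0,0,0,255],[-0.012,0,0,0,0,0,255],[-0.012,0,0,0,0,0,255]]]'; python3 -m pendant '[[[-0.008,0,0,0,0,0,255],[-0.012,0,0,0,0,0,255],[-0.012,0,0,0,0,0,255]]]'; done | grep -E 'eef|force: \['
```

```text
eef_pos: [451.7, 49.1, 286.9]
force: [3.8, -1.5, -3.1]
eef_pos: [450.6, 49.1, 287.5]
force: [11.3, -2.1, -4.8]
eef_pos: [445.5, 49.2, 286.8]
force: [2.5, -2.0, -3.8]
```

```bash
(python3 -m pendant '[[[0,0,0,0,0,0,255],[0,0,0,0,0,0,255]]]'; python3 -m pendant '[[[0.006,0,0,0,0,0,255],[0.012,0,0,0,0,0,255],[0.012,0,0,0,0,0,255]]]';python3 -m pendant '[[[0.008,0,0,0,0,0,255],[0.016,0,0,0,0,0,255],[0.016,0,0,0,0,0,255]]]') | grep -E 'eef|force: \['
python3 - <<'E'
from h import *
T=imaging.snapshot("top");S=imaging.snapshot("side")
b=cv2.resize(S["image"][170:270,240:340],None,fx=4,fy=4,interpolation=cv2.INTER_CUBIC)
a=cv2.resize(T["image"][140:240,240:340],None,fx=4,fy=4,interpolation=cv2.INTER_CUBIC)
cv2.imwrite("pics/h5.png",np.hstack([a,b]))
E
```

```text
eef_pos: [445.2, 49.2, 286.6]
force: [2.7, -1.3, -3.7]
eef_pos: [448.1, 49.4, 286.5]
force: [-0.1, -0.8, -3.0]
eef_pos: [452.6, 49.2, 286.7]
force: [0.3, 0.1, -3.0]
```

View pics/h5.png

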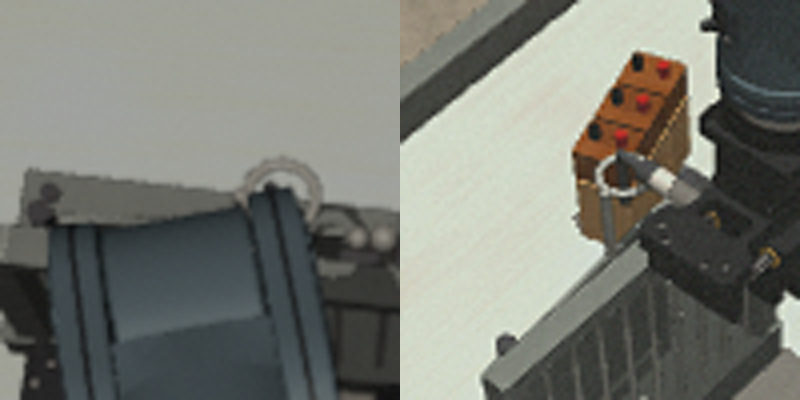

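```bash
python3 -m pendant '[[[0,0,0.02,0,0,0,255],[0,0,0.05,0,0,0,255],[0,0,0.08,0,0,0,255],[0,0,0.11,0,0,0,255],[0,0,0.18,0,0,0,255]]]'
python3 -m pendant '[[[0,0,0.06,0,0,0,255],[0,0,0.06,0,0,0,255],[0,0,0.06,0,0,0,255]]]'
python3 - <<'E'
from h import *
T=imaging.snapshot("top");print("ring",atz(T,(311,189.2),280))
s=bot.read_state();print(s["eef_pos"],s["tool_rot"],s["clock"])
E
```

```text
clock: 13.38
eef_pos: [452.0, 49.0, 332.0]
tool_rot: [1.0, -0.023, -0.001, 0.0]
force: [-0.2, 0.5, -3.2]
grip_width: 21.7
grip_force: 30.0
clock: 13.75
eef_pos: [452.2, 49.1, 346.3]
tool_rot: [1.0, -0.023, -0.0, 0.0]
force: [0.9, 0.2, -4.3]
grip_width: 21.6
grip_force: 30.0
ring [598.05633696  34.1150653  280.        ]
[452.08254084  49.05849815 346.10021123] [ 9.99736298e-01 -2.29563917e-02 -5.74778854e-04  8.83422382e-05] 13.8
```

```bash
python3 -m pendant '[[[0.04,-0.15,0,0,0,0,255],[0.1,-0.35,0,0,0,0,255],[0.17,-0.55,0,0,0,0,255],[0.25,-0.75,0,0,0,0,255],[0.25,-0.9,0,0,0,0,255]]]'
python3 -m pendant '[[[0,-0.15,0,0,0,0,255],[0,-0.244,0,0,0,0,255],[0,-0.244,-0.1,0,0,0,255],[0,-0.244,-0.3,0,0,0,255],[0,-0.244,-0.5,0,0,0,255]]]'
python3 -m pendant '[[[0,0,-0.16,0,0,0,255],[0,0,-0.32,0,0,0,255],[0,0,-0.46,0,0,0,255],[0,0,-0.5,0,0,0,255],[0,0,-0.5,0,0,0,255]]]'
python3 - <<'E'
from h import *
S=imaging.snapshot("side");cv2.imwrite("pics/s_pre.png",S["image"])
s=bot.read_state();print(s["eef_pos"],s["tool_rot"],s["clock"],s["force"])
E
```

```text
clock: 14.42
eef_pos: [515.4, -178.1, 345.6]
tool_rot: [1.0, -0.024, -0.001, -0.0]
force: [0.2, 0.5, -3.5]
grip_width: 21.8
grip_force: 30.0
clock: 15.05
eef_pos: [514.7, -236.8, 219.9]
tool_rot: [1.0, -0.023, -0.0, -0.0]
force: [0.2, -0.5, -2.8]
grip_width: 22.0
grip_force: 30.0
clock: 15.68
eef_pos: [514.9, -236.8, 96.5]
tool_rot: [1.0, -0.023, -0.0, -0.0]
force: [0.1, 0.0, -3.0]
grip_width: 21.9
grip_force: 30.0
[ 515.58878852 -237.09062265   97.47698082] [ 9.99736471e-01 -2.29505905e-02  4.74816416e-04  1.80792957e-04] 15.725 [-0.65442205  0.70779554 -3.17201821]
```

```bash
python3 -m pendant '[[[0,0,-0.05,0,0,0,255],[0,0,-0.1,0,0,0,255],[0,0,-0.13,0,0,0,255],[0,0,-0.145,0,0,0,255],[0,0,-0.16,0,0,0,255]]]'
python3 -m pendant '[[[0,0,0,0,0,0,255],[0,0,0,0,0,0,255]]]'
python3 - <<'E'
from h import *
S=imaging.snapshot("side")["image"][170:270,320:450]
g=cv2.resize(cv2.imread("pics/g_side.png"),(130,100),interpolation=cv2.INTER_AREA)
d=cv2.absdiff(cv2.GaussianBlur(cv2.resize(cv2.resize(S,None,fx=3,fy=3),(130,100),interpolation=cv2.INTER_AREA),(3,3),0),cv2.GaussianBlur(g,(3,3),0)).max(2)
print(d.max(),(d>25).sum(),np.argwhere(d>25)[:20].tolist())
E
```

```text
clock: 16.35
eef_pos: [515.1, -236.8, 56.6]
tool_rot: [1.0, -0.023, 0.0, -0.0]
force: [-2.5, 4.0, 15.5]
grip_width: 21.5
grip_force: 30.0
clock: 16.6
eef_pos: [515.1, -236.6, 56.8]
tool_rot: [1.0, -0.023, 0.0, -0.0]
force: [-0.2, 0.6, -2.6]
grip_width: 21.5
grip_force: 30.0
62 127 [[71, 83], [71, 84], [72, 53], [72, 83], [72, 84], [72, 85], [73, 54], [73, 85], [73, 86], [73, 87], [74, 85], [74, 86], [74, 87], [74, 88], [75, 86], [75, 87], [75, 88], [75, 89], [76, 87], [76, 88]]
```

```bash
python3 -m pendant '[[[0,0,0,0,0,0,0],[0,0,0,0,0,0,0],[0,0,0,0,0,0,0],[0,0,0,0,0,0,0],[0,0,0,0,0,0,0]]]'
python3 -m pendant '[[[0,0,0,0,0,0,0],[0,0,0,0,0,0,0],[0,0,0.05,0,0,0,0],[0,0,0.2,0,0,0,0],[0,0,0.4,0,0,0,0]]]'
python3 -m pendant '[[[0,0,0.2,0,0,0,0],[0,0,0.36,0,0,0,0],[-0.1,-0.2,0.36,0,0,0,0],[-0.2,-0.4,0.36,0,0,0,0],[-0.35,-0.6,0.36,0,0,0,0]]]'
python3 -m pendant '[[[-0.1,-0.2,0,0,0,0,0],[-0.2,-0.4,0,0,0,0,0],[-0.3,-0.6,0,0,0,0,0],[-0.45,-0.8,0,0,0,0,0],[-0.5,-0.9,0,0,0,0,0]]]'
python3 - <<'E'
from h import *
for n in("top","side"):
    S=imaging.snapshot(n)["image"]; cv2.imwrite(f"pics/{n}_end.png",S); g=cv2.imread(f"pics/{n}0.png")
    x0,x1,y0,y1=(395,450,185,360) if n=="top" else (330,440,190,260)
    d=cv2.absdiff(cv2.GaussianBlur(S,(3,3),0),cv2.GaussianBlur(g,(3,3),0)).max(2)[y0:y1,x0:x1]
    print(n,d.max(),(d>30).sum(),(np.argwhere(d>30)[::8]+[y0,x0]).tolist()[:30])
    # shift of the pole patch
    print(cv2.phaseCorrelate(cv2.cvtColor(g,6)[y0:y1,x0:x1].astype(float),cv2.cvtColor(S,6)[y0:y1,x0:x1].astype(float)))
E
```

```text
clock: 17.27
eef_pos: [515.0, -236.9, 56.7]
tool_rot: [1.0, -0.023, -0.0, 0.0]
force: [-0.4, 0.0, -0.5]
grip_width: 69.3
grip_force: 0.0
clock: 17.9
eef_pos: [514.3, -236.6, 157.8]
tool_rot: [1.0, -0.023, -0.001, -0.0]
force: [1.5, -0.7, 0.5]
grip_width: 88.2
grip_force: 0.0
clock: 18.52
eef_pos: [427.3, -388.1, 247.9]
tool_rot: [1.0, -0.022, 0.001, 0.0]
force: [1.1, -1.0, -0.5]
grip_width: 88.0
grip_force: 0.0
clock: 19.15
eef_pos: [298.0, -615.1, 247.6]
tool_rot: [1.0, -0.026, -0.001, 0.001]
force: [0.6, 0.3, -0.1]
grip_width: 88.2
grip_force: 0.0
top 65 446 [[338, 447], [340, 443], [341, 441], [341, 449], [342, 446], [343, 442], [344, 436], [344, 444], [345, 436], [345, 444], [346, 435], [346, 443], [347, 432], [347, 440], [347, 448], [348, 436], [348, 444], [349, 430], [349, 438], [349, 446], [350, 431], [350, 439], [350, 447], [351, 431], [351, 439], [351, 447], [352, 430], [352, 438], [352, 446], [353, 427]]
((0.06060411940093502, -0.01649476910021974), 0.8643916372174171)
side 87 203 [[238, 432], [239, 435], [240, 434], [241, 433], [242, 432], [243, 431], [243, 439], [244, 438], [245, 436], [246, 434], [247, 432], [248, 430], [248, 438], [249, 436], [250, 434], [251, 432], [252, 430], [252, 438], [253, 436], [254, 434], [255, 433], [256, 432], [257, 431], [257, 439], [258, 438], [259, 437]]
((-0.014196241871616166, -0.04623630939123302), 0.9532066942890292)
```

```bash
python3 -m pendant '[[[0,0,0,0,0,0,0],[0,0,0,0,0,0,0],[0,0,0,0,0,0,0]]]' | grep clock
python3 - <<'E'
from h import *
S=imaging.snapshot("top"); im=cv2.cvtColor(S["image"],6); g=cv2.cvtColor(cv2.imread("pics/top0.png"),6)
for n,a in(("before",g),("end",im)):
    c=cv2.HoughCircles(cv2.resize(a[130:230,270:350],None,fx=4,fy=4,interpolation=cv2.INTER_CUBIC),cv2.HOUGH_GRADIENT,1,30,param1=80,param2=20,minRadius=22,maxRadius=50)
    for k in ([] if c is None else c[0][:3]): print(n,k[2]/4,atz(S,(k[0]/4+270-.4,k[1]/4+130-.4),280))
d=cv2.absdiff(cv2.GaussianBlur(im,(3,3),0),cv2.GaussianBlur(g,(3,3),0))
nl,_,st,_=cv2.connectedComponentsWithStats((d>25).astype(np.uint8)); print(st[1:][st[1:,4]>25])
E
```

```text
clock: 19.62
before 10.35 [669.98789704  61.41643712 280.        ]
end 9.85 [599.37713588  36.83205166 280.        ]
[[  254   146    76    51  1599]
 [  284   192    44    13   231]
 [  346   289   294   191 24120]
 [  633   337     7    40   239]
 [  321   403    18     7    51]
 [  295   413    16     6    41]
 [  290   421     7     6    28]
 [  286   430     5    12    41]
 [  341   463    13    11    51]
 [  261   467    15    13    80]
 [  297   467    21    13   101]
 [  339   474    46     6   221]]
```

Flap is still shut, the pole lies where it was, and only the flap and the arm with its shadow have changed.

```bash
python3 -c "
from workcell import bot
print(bot.close_job())"
```

```text
the job is handed in; nothing more can be done
None
```

The job is handed in at about 20 s: the flap clicked shut and stayed shut with the hook out, with a highest wrist force of about 11 N in the readings taken during the pull. The pole is back in both rests as it was, and nothing else on the bench appears to have moved.

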